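# Slide a painting panel under the hand-rest bridge

## Robot

A 6-joint arm with a two-finger parallel gripper is mounted at the origin on the work surface. World frame = base frame: x ahead of the robot, y to its left, z up, the work surface at z = 0. Lengths are in m, angles in degrees, forces in N, time in s.
With the tool pointing down it reaches from about 0.4 to 0.825 m from the base axis. Payload 7 kg.
Tool frame: the origin (TCP) lies at the very end of the fingers, on their centre line; the grasp point (between the pads) lies 19 mm behind it; z points along the fingers, y is the line along which they close (so a half turn about z gives the same grasp; the last joint's range is limited). The gripper opens to 88 mm and grips with 3 to 60 N. Pads are 19 mm wide; open, the fingers measure 130 mm over their backs; the gripper's body (78 mm by 193 mm) begins 47 mm behind the grasp point.
Start: joints at [-60.04, 20.546, 0.682, 0, -70.136, -16.507], TCP at [0.157, -0.656, 0.227] pointing down, gripper open.
Joint ranges: [-176.03, 176.03], [-82.01, 121.73], [-58.28, 71.71], [-173.87, 95.51], [-174.79, -0.11], [-173.66, 173.66]. Speed limits (degrees/s): [136.94, 136.94, 172.46, 180, 180, 180].

## Interface

Orientations are given as [roll, pitch, yaw] about the fixed x, y, z axes, in that order (R = Rz(yaw) Ry(pitch) Rx(roll)).
In Python, from plant import ctrl gives the robot as it stands.
- The arm moves only by the tool carry_out, never from a script. Its argument "deltas" is a list that holds one entry, the list of rows, each a list of 5 numbers: the shift along the tool's x, y, z scaled (see below), then the turn about the tool's z scaled (see below), then the opening, from -1 (shut) to 1 (fully open). A call has 1 to 5 rows; each row is the pose to reach, as a shift and turn from the pose commanded when the call began, along the tool's axes at that moment, turning the shorter way round; what a row does not reach only later rows make up. The controller multiplies each number of a shift by 20 cm and each number of a turn by 2 pi rad. A row lasts 1/10 s, in which the tool goes at most 50 mm and 8.59 degrees, less where a joint would pass 70% of its speed; a pose out of reach is approached as far as the arm can. A call with a number of a shift or a turn outside -1 to 1 is refused whole. A call with a gripper value outside its range is refused whole. The fingers move at their own pace and stop on an object; the grip force is fixed at half the most. Time passes only in rows, so rows that repeat a pose let the fingers close. It gives the time, the measured TCP pose, the force, the opening and the grip force at its end, in the units of the state.
- ctrl.get_obs(): the state, without advancing time (a new reading comes with each control period).
- ctrl.snapshot(name): name is "scene" or "side" or "wrist"; returns a dict with "color" (400x640x3 uint8, red, green, blue), "camera_matrix" (3x3 intrinsics, pixels), "R" (3x3) and "t" (3): a world point X has camera coordinates R X + t. Camera axes: x right, y down, z forward; pixel columns grow to the right and rows downward; lengths in m; the calibration is good to about 2 mm. A picture is of the moment at which its call begins. There is no depth.
- ctrl.close_job(): hands the job in; it is judged then, once.
Trained networks look in a picture, given as the dict that the camera call returned (one of the last four; its "shot" number tells which), for a name from the list of things; names that differ only in an ending like _2 or _b are one class to them, and where a whole thing is asked for, a point or a joint stands for the part that bears it (a point fixed in the world has none). Each returns a list of dicts, best first, with "p" (0 to 1); they miss things now and then, are a little off and sometimes report something else, mostly with a low value. They report only what shows in the picture. A call takes as long as a camera call.
- ctrl.search_frame(picture, name): "centre" ([column, row] in pixels, amid what is visible of it).
- ctrl.silhouettes(picture, name): "mask" (400x640 bool, what is visible of it) and "centre" ([column, row] in pixels, amid what is visible of it).
- ctrl.spot_point(picture, name): "centre" ([column, row] in pixels: a listed point, or the origin of a listed thing).
The state is a dict: "clock": time; "joint_pos": joint angles; "qvel": joint speeds; "tau": joint torques, N m; "tool_pos": TCP position; "orientation": TCP orientation; "force": force on the tool from outside, world axes, zero at the start; "moment": the same for the moment, N m; "opening": finger opening in m; "gripper_force": force on a finger pad.
Only numpy, scipy, OpenCV 4.12 (cv2) and the standard library are available. Lean on these libraries where they do the work, as an engineer would, in place of code of your own. Each camera call takes 0.05 s, during which the arm holds its last target. There are 200 camera calls.

## Task

Push the thin painting panel flat along the table into the open mouth of the wooden hand-rest frame and on under its low bridge, until its leading short edge sits flush against the stop bar at the far end; then leave it there. Push with the fingertips or the outside of the fingers only: do not pick the panel up or let it tip, and leave the paints, brush, canvas and other things around it where they are.

Things in the scene. Friction and masses are not known exactly. Their poses are not given: they have to be found in the camera images.
- panel: loose thin plywood panel, white top with strokes of paint, 92 mm wide (its x), 140 mm long (its y), 14 mm thick, 0.2 to 0.4 kg, flat on the table before the frame's mouth. Origin: centre of its underside; z up. Its +y end leads: at the start it points into the frame within 0.3 rad, its centre 110 to 170 mm before the mouth and up to 28 mm off the frame's middle line
- frame: wooden frame screwed to the table: two side rails 19 mm high, 18 mm wide, 108 mm apart inside, and across them at the mouth a bridge plank 55 mm deep, 10 mm thick, 19 mm clear above the table. No floor: the panel slides on the table. Origin: on the table, middle of the mouth; +y points into the frame along the rails, x across, z up. Mouth and bridge begin at y = 0; bridge ends at 55 mm
- stop (a point): middle of the inner face of the stop bar (19 mm high, 20 mm thick, rigid) that joins the rails at the frame's far end; 8 mm above the table, at y = 115 mm in the frame's axes. With the panel home against it, the panel's trailing end still sticks out 25 mm before the mouth
- bottle_tall: tall closed paint bottle, 48 mm across, 145 mm high. A bystander, loose; origin at the centre of its underside
- bottle_mid: closed paint bottle, 54 mm across, 120 mm high. A bystander, loose; origin at the centre of its underside
- bottle_small: closed paint bottle, 48 mm across, 105 mm high. A bystander, loose; origin at the centre of its underside
- cup: small open glass cup, 56 mm across, 40 mm high, beside the hand-rest frame. A bystander, loose; origin at the centre of its underside
- tin: low round metal tin, 48 mm across, 38 mm high, beside the hand-rest frame on the opposite side to the cup. A bystander, loose; origin at the centre of its underside
- canvas: thick square stretched canvas lying flat, 110 x 110 x 38 mm (too thick for the bridge). A bystander, loose; origin at the centre of its underside
- brush: paint brush lying on the table, 170 mm long along its x axis, about 40 mm across at the bristles, under 30 mm high. A bystander, loose

How it is judged:
By the outcome, as a careful person would: the job done as asked, in the order asked, and still so for the second after the job is handed in, with the robot touching nothing.
It also fails if it takes over 64 s, if anything falls off the work surface, if the arm or the gripper's body presses on something with over 40 N, if the wrist force passes 120 N, or if a joint passes its speed limit or range.

## Working session

There is one attempt and no reset: what is moved stays moved. The work goes in short steps, Python scripts to look and compute and a tool call to move; the robot and the scene stay as the last step left them, time stands still between calls to the robot, and variables do not carry over. Pictures are saved under pics/ and viewed, at most 10 in all, crops included, and the job is handed in when it is done.

Besides the shell and the picture viewer there is one more tool, called after "Emit:" by a JSON object that holds its "name" and its "arguments", one argument or row to a line. carry_out: Moves the arm, as the interface text tells. Its arguments: {"type":"object","properties":{"deltas":{"type":"array"}},"required":["deltas"]}

```bash
mkdir -p pics; cat > h.py <<'E'
import numpy as np, cv2
from plant import ctrl
from scipy.spatial.transform import Rotation as Ro
def save(s,n): cv2.imwrite(f'pics/{n}.png',cv2.cvtColor(s['color'],cv2.COLOR_RGB2BGR))
def ray(s,px,z=0.0):
    K,R,t=map(np.array,(s['camera_matrix'],s['R'],s['t'])); px=np.atleast_2d(px).astype(float)
    d=(R.T@np.linalg.inv(K)@np.c_[px,np.ones(len(px))].T).T; c=-R.T@t
    return c+d*((z-c[2])/d[:,2])[:,None]
def proj(s,X):
    p=(np.array(s['R'])@np.atleast_2d(X).T+np.array(s['t'])[:,None]); q=np.array(s['camera_matrix'])@p
    return (q[:2]/q[2]).T
E
python3 - <<'E'
from h import *
np.set_printoptions(precision=3,suppress=True)
for c in ['scene','side','wrist']:
    s=ctrl.snapshot(c); save(s,c+'0'); print(c,'cam at',-np.array(s['R']).T@s['t'])
    for n in ['panel','frame','stop','bottle_tall','bottle_mid','bottle_small','cup','tin','canvas','brush']:
        r=ctrl.spot_point(s,n)
        if r: print(n,round(r[0]['p'],2),np.array(r[0]['centre']),ray(s,r[0]['centre'],.008 if n=='stop' else 0)[0])
print(ctrl.get_obs())
E
```

```text
scene cam at [ 1.142 -0.71   0.659]
panel 0.71 [327.  205.6] [ 0.581 -0.017  0.   ]
frame 0.68 [346.7 178. ] [0.538 0.133 0.   ]
stop 0.65 [362.1 162.1] [0.526 0.232 0.008]
bottle_tall 0.68 [420.3 158.2] [0.654 0.389 0.   ]
bottle_mid 0.7 [275.1 234.4] [ 0.558 -0.197  0.   ]
bottle_small 0.6 [392.5 149.2] [0.549 0.384 0.   ]
cup 0.51 [310.2 164.5] [0.396 0.123 0.   ]
tin 0.66 [392.5 183.2] [0.662 0.198 0.   ]
canvas 0.84 [200.4 306.7] [ 0.602 -0.458  0.   ]
brush 0.93 [278.3 237. ] [ 0.571 -0.199  0.   ]
side cam at [0.223 0.81  0.955]
panel 0.6 [312.5 215. ] [ 0.583 -0.017  0.   ]
frame 0.87 [307.  252.1] [0.538 0.129 0.   ]
stop 0.78 [299.7 280. ] [0.514 0.232 0.008]
bottle_tall 0.96 [232.6 311.5] [0.637 0.386 0.   ]
bottle_mid 0.57 [307.3 326.3] [0.44  0.347 0.   ]
bottle_small 0.82 [262.3 314.7] [0.561 0.364 0.   ]
cup 0.73 [305.5 252.1] [0.542 0.131 0.   ]
tin 0.53 [259.5 254.2] [0.664 0.192 0.   ]
canvas 0.75 [352.7 139.1] [ 0.601 -0.46   0.   ]
brush 0.96 [336.5 179.3] [ 0.574 -0.21  -0.   ]
wrist cam at [ 0.076 -0.676  0.386]
{'clock': 1.65, 'joint_pos': array([-60.041,  20.547,   0.681,   0.001, -70.135, -16.506]), 'qvel': array([ 0.018,  0.009,  0.007,  0.015, -0.107, -0.013]), 'tau': array([ -0.   , -58.237,  29.329,   7.003,   0.013,  -0.   ]), 'tool_pos': array([ 0.157, -0.656,  0.227]), 'orientation': array([ 180.   ,   -0.001, -166.546]), 'force': array([ 0.838, -0.411,  0.34 ]), 'moment': array([0.043, 0.   , 0.008]), 'gripper_force': 0.0, 'opening': 0.0875682378896836}
```

```bash
python3 - <<'E'
import cv2,numpy as np
a=cv2.imread('pics/scene0.png')[110:350,150:470];b=cv2.imread('pics/side0.png')[110:350,170:490]
cv2.imwrite('pics/v1.png',np.vstack([cv2.resize(a,(800,600)) ])) 
cv2.imwrite('pics/v2.png',cv2.resize(b,(800,600)))
E
```

```text
(no output)
```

View pics/v1.png

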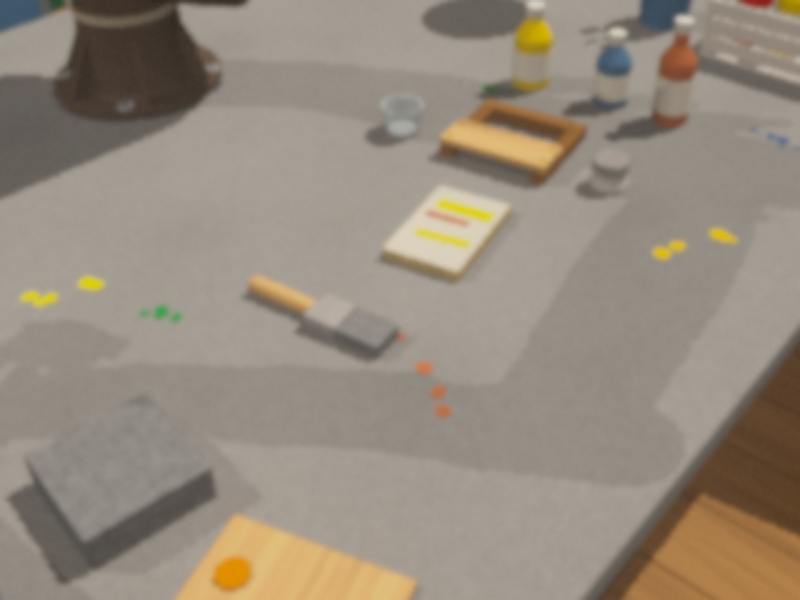

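View pics/v2.png

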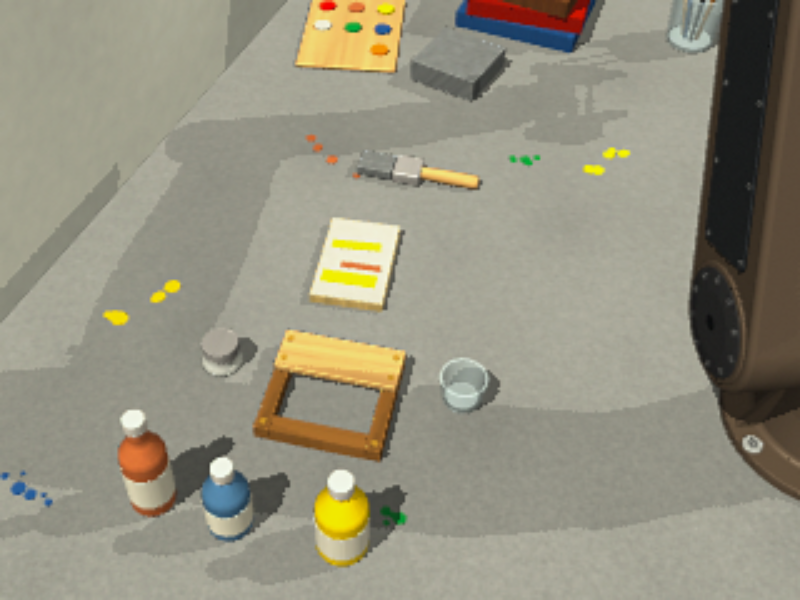

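The crops show the panel (v2 around 355,262) just before the frame's mouth (bridge around 340,360). The brush lies about 10 cm behind it, the cup and tin are beside the frame, and the bottles are beyond. Next I'll fit the panel and frame poses from the masks.

```bash
cat >> h.py <<'E'
from scipy.optimize import minimize
def box(x0,x1,y0,y1,z0,z1): return np.array([[x,y,z] for x in(x0,x1) for y in(y0,y1) for z in(z0,z1)])
M={'panel':[box(-.046,.046,-.07,.07,0,.014)],
 'frame':[box(-.072,.072,0,.055,.019,.029),box(-.072,-.054,0,.135,0,.019),box(.054,.072,0,.135,0,.019),box(-.072,.072,.115,.135,0,.019)]}
def place(P,p):
    c,s=np.cos(p[2]),np.sin(p[2]); return P@np.array([[c,-s,0],[s,c,0],[0,0,1]]).T+[p[0],p[1],0]
def render(s,n,p,k=4):
    m=np.zeros((400*k,640*k),np.uint8)
    for B in M[n]:
        q=(proj(s,place(B,p))+.5)*k-.5
        cv2.fillConvexPoly(m,cv2.convexHull(np.round(q*16).astype(np.int32)),255,shift=4)
    return cv2.resize(m,(640,400),interpolation=cv2.INTER_AREA)/255.
def fit(views,n,p0):
    ms=[]
    for s in views:
        r=ctrl.silhouettes(s,n)
        if r and r[0]['p']>.3: ms.append((s,np.asarray(r[0]['mask'],float)))
    f=lambda p:sum((np.abs(render(s,n,p)-m)).sum()/m.sum() for s,m in ms)/len(ms)
    S=np.array([p0]*4,float); S[1,0]+=.012;S[2,1]+=.012;S[3,2]+=.12
    r=minimize(f,p0,method='Nelder-Mead',options=dict(initial_simplex=S,xatol=2e-4,fatol=1e-4))
    return r.x,r.fun,len(ms)
def rel(pp,fp):
    c,s=np.cos(fp[2]),np.sin(fp[2]); d=pp[:2]-fp[:2]
    return np.array([c*d[0]+s*d[1],-s*d[0]+c*d[1],np.degrees(pp[2]-fp[2])])
E
python3 - <<'E'
from h import *
v=[ctrl.snapshot('scene'),ctrl.snapshot('side')]
for n,p0 in(('panel',[.582,-.017,.05]),('frame',[.538,.131,.15])):
    for vs in (v,v[:1],v[1:]): print(n,fit(vs,n,p0))
E
```

```text
panel (array([ 0.58242697, -0.0103264 ,  0.22384479]), np.float64(0.052751037759408134), 2)
panel (array([ 0.58184732, -0.0079694 ,  0.23002655]), np.float64(0.04768203139243863), 1)
panel (array([ 0.58286774, -0.01160335,  0.22562024]), np.float64(0.035336450576305106), 1)
frame (array([0.53698964, 0.1274898 , 0.183036  ]), np.float64(0.09777215185348287), 2)
frame (array([0.53648523, 0.12976041, 0.16979954]), np.float64(0.08338573524647955), 1)
frame (array([0.53569275, 0.12583449, 0.17060237]), np.float64(0.06821909109819249), 1)
```

Emit:
{"name": "carry_out", "arguments": {
  "deltas": [
    [[-0.16,0.13,0,0,1],[-0.4,0.325,0,0,1],[-0.6,0.49,0,0,1],[-0.805,0.654,0,0,1],[-0.805,0.654,0,0,1]]
  ]
}}

```text
clock: 2.65
tool_pos: [0.2851, -0.489, 0.2271]
orientation: [-180.0, 0.1, -166.4]
force: [0.4, 0.1, -0.3]
opening: 0.0876
gripper_force: 0.0
```

Emit:
{"name": "carry_out", "arguments": {
  "deltas": [
    [[-0.16,0.13,0,0,1],[-0.4,0.325,0,0,1],[-0.6,0.49,0,0,1],[-0.805,0.654,0,0,1],[-0.805,0.654,0,0,1]]
  ]
}}

```text
clock: 3.15
tool_pos: [0.4115, -0.3243, 0.227]
orientation: [-180.0, 0.1, -166.4]
force: [-0.1, -1.3, 0.2]
opening: 0.0879
gripper_force: 0.0
```

Emit:
{"name": "carry_out", "arguments": {
  "deltas": [
    [[-0.16,0.13,0,0,1],[-0.4,0.325,0,0,1],[-0.6,0.49,0,0,1],[-0.805,0.654,0,0,1],[-0.805,0.654,0,0,1]]
  ]
}}

```text
clock: 3.65
tool_pos: [0.5378, -0.1593, 0.2266]
orientation: [-180.0, 0.1, -166.4]
force: [0.1, -0.8, -0.8]
opening: 0.0878
gripper_force: 0.0
```

Emit:
{"name": "carry_out", "arguments": {
  "deltas": [
    [[-0.16,0.13,0,0,1],[-0.4,0.325,0,0,1],[-0.6,0.49,0,0,1],[-0.805,0.654,0,-0.0096,1],[-0.805,0.654,0,-0.0096,1]]
  ]
}}

```text
clock: 4.15
tool_pos: [0.6637, 0.0055, 0.2258]
orientation: [-180.0, -0.0, -162.8]
force: [-0.3, -0.1, -1.2]
opening: 0.0877
gripper_force: 0.0
```

Emit:
{"name": "carry_out", "arguments": {
  "deltas": [
    [[0,0,0,0.0194,1],[0,0,0,0.0194,1],[0,0,0,0.0194,1]]
  ]
}}

```text
clock: 4.45
tool_pos: [0.6613, 0.0017, 0.2266]
orientation: [-180.0, -0.0, -169.9]
force: [-0.7, 1.0, 0.1]
opening: 0.0876
gripper_force: 0.0
```

```bash
python3 - <<'E'
from h import *
w=ctrl.snapshot('wrist'); save(w,'w1')
a=fit([w],'panel',[.582,-.011,.22]); b=fit([w],'frame',[.5365,.128,.17]); print(a,b)
if b[2] and a[2]: print(rel(a[0],b[0]))
o=ctrl.get_obs(); print(o['tool_pos'],o['orientation'])
E
```

```text
(array([ 0.58113499, -0.01066937,  0.22193465]), np.float64(0.010969914683430625), 1) (array([0.53519173, 0.12687715, 0.17641502]), np.float64(0.030604993176347284), 1)
[ 0.02109057 -0.14347479  2.60808237]
[0.66136184 0.00147221 0.22692604] [ 1.79998076e+02  2.37597068e-02 -1.70020534e+02]
```

View pics/w1.png

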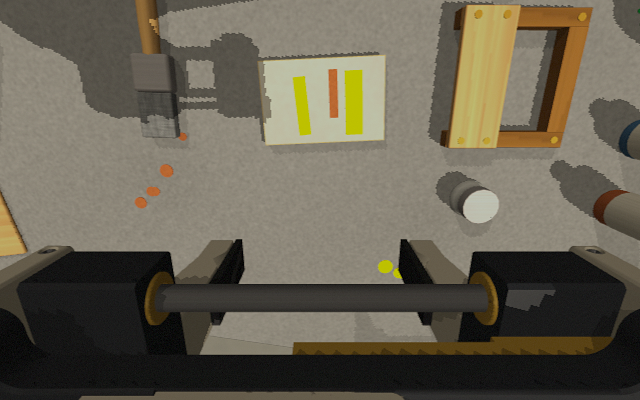

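Emit:
{"name": "carry_out", "arguments": {
  "deltas": [
    [[0,0,0.2,0,1],[0,0,0.45,0,1],[0,0,0.7,0,1],[0,0,0.9,0,1],[0,0,1,0,1]]
  ]
}}

```text
clock: 5.1
tool_pos: [0.6591, 0.0012, 0.0228]
orientation: [180.0, -0.3, -170.1]
force: [0.3, 0.1, -0.6]
opening: 0.0874
gripper_force: 0.0
```

Emit:
{"name": "carry_out", "arguments": {
  "deltas": [
    [[0,0,0.05,0,1],[0,0,0.1,0,1],[0,0,0.105,0,1],[0,0,0.105,0,1]]
  ]
}}

```text
clock: 5.5
tool_pos: [0.6623, 0.0022, 0.0066]
orientation: [180.0, 0.1, -170.1]
force: [-0.1, -0.4, 0.2]
opening: 0.0877
gripper_force: 0.0
```

Emit:
{"name": "carry_out", "arguments": {
  "deltas": [
    [[0.03,0,0,0,1],[0.06,0,0,0,1],[0.08,0,0,0,1],[0.1,0,0,0,1],[0.12,0,0,0,1]]
  ]
}}

```text
clock: 6.0
tool_pos: [0.638, -0.0019, 0.006]
orientation: [-180.0, 0.1, -170.1]
force: [1.2, -1.2, -0.0]
opening: 0.0875
gripper_force: 0.5
```

Emit:
{"name": "carry_out", "arguments": {
  "deltas": [
    [[0.015,0,0,0,1],[0.03,0,0,0,1],[0.045,0,0,0,1],[0.06,0,0,0,1],[0.075,0,0,0,1]]
  ]
}}

```text
clock: 6.5
tool_pos: [0.6234, -0.0044, 0.0058]
orientation: [180.0, 0.0, -170.1]
force: [2.1, 0.4, 2.2]
opening: 0.0882
gripper_force: 1.0
```

Emit:
{"name": "carry_out", "arguments": {
  "deltas": [
    [[0.015,0,0,0,1],[0.027,0,0,0,1],[0.037,0,0,0,1],[0.037,0,0,0,1],[0.037,0,0,0,1]]
  ]
}}

```text
clock: 7.0
tool_pos: [0.6155, -0.0059, 0.0054]
orientation: [-180.0, -0.0, -170.1]
force: [0.8, 0.5, 0.7]
opening: 0.0872
gripper_force: 0.4
```

```bash
python3 - <<'E'
from h import *
v=[ctrl.snapshot('scene'),ctrl.snapshot('side'),ctrl.snapshot('wrist')]
F=np.array([.5352,.1269,.1764])
for s in v:
    a=fit([s],'panel',[.562,-.014,.18]); print(a,rel(a[0],F))
o=ctrl.get_obs(); print(o['tool_pos'],o['orientation'],rel(np.r_[o['tool_pos'][:2],0],F))
E
```

```text
(array([ 0.54140436, -0.02775696,  0.67859927]), np.float64(1.6842470968970111), 1) [-2.10321461e-02 -1.53345750e-01  2.87738988e+01]
(array([ 0.55776574, -0.01390215,  0.15679934]), np.float64(0.07857704176489755), 1) [-0.00249332 -0.14257714 -1.123035  ]
(array([ 0.5582207 , -0.01239212,  0.1735259 ]), np.float64(0.005741462670391473), 1) [-0.00178044 -0.14117039 -0.16467375]
[ 0.61543629 -0.0059116   0.00522994] [-1.79999714e+02 -6.03660306e-02 -1.70084189e+02] [  0.05568451  -0.144831   -10.10697551]
```

Emit:
{"name": "carry_out", "arguments": {
  "deltas": [
    [[-0.05,0,0,0,1],[-0.1,0,0,0,1],[-0.1,0,-0.2,0,0.5],[-0.1,0,-0.4,0,0],[-0.1,0,-0.4,0,-0.09]]
  ]
}}

```text
clock: 7.8
tool_pos: [0.6402, -0.0017, 0.0914]
orientation: [-180.0, 0.5, -170.0]
force: [0.2, 0.7, -0.0]
opening: 0.0688
gripper_force: 0.0
```

Emit:
{"name": "carry_out", "arguments": {
  "deltas": [
    [[0.08,-0.09,0,-0.023,-0.09],[0.16,-0.19,0,-0.046,-0.09],[0.26,-0.3,0,-0.069,-0.09],[0.34,-0.4,0,-0.092,-0.09],[0.3875,-0.466,0,-0.115,-0.09]]
  ]
}}

```text
clock: 8.3
tool_pos: [0.575, -0.1088, 0.0856]
orientation: [180.0, -0.0, -128.4]
force: [1.0, 0.6, 1.4]
opening: 0.04
gripper_force: 0.0
```

Emit:
{"name": "carry_out", "arguments": {
  "deltas": [
    [[0,0,0,-0.023,-0.09],[0,0,0,-0.046,-0.09],[0,0,0,-0.069,-0.09],[0,0,0,-0.092,-0.09],[0,0,0,-0.115,-0.09]]
  ]
}}

```text
clock: 8.8
tool_pos: [0.5762, -0.1075, 0.0855]
orientation: [-180.0, -0.0, -86.9]
force: [-0.4, 0.8, 0.1]
opening: 0.0401
gripper_force: 0.0
```

Emit:
{"name": "carry_out", "arguments": {
  "deltas": [
    [[0,0,0,-0.02,-0.09],[0,0,0,-0.02,-0.09],[0,0,0,-0.02,-0.09],[0,0,0,-0.02,-0.09]]
  ]
}}

```text
clock: 9.2
tool_pos: [0.5756, -0.1075, 0.0855]
orientation: [180.0, -0.0, -80.2]
force: [0.0, 0.0, 0.5]
opening: 0.0402
gripper_force: 0.0
```

```bash
python3 - <<'E'
from h import *
s=ctrl.snapshot('side'); w=ctrl.snapshot('wrist');save(w,'w2')
F=np.array([.5352,.1269,.1764])
for q in (s,w):
    a=fit([q],'panel',[.558,-.0124,.1735]); print(a,rel(a[0],F))
r=ctrl.spot_point(s,'brush'); print(rel(ray(s,r[0]['centre'])[0]*[1,1,0],F))
o=ctrl.get_obs(); print(o['tool_pos'],o['orientation'],o['opening'],rel(np.r_[o['tool_pos'][:2],0],F))
E
```

```text
(array([ 0.55950919, -0.01371364,  0.17870708]), np.float64(0.03863285471668983), 1) [-0.00074385 -0.14269751  0.13218595]
(array([ 0.558472  , -0.01256231,  0.17424686]), np.float64(1.1944888858239662), 1) [-0.00156291 -0.14138203 -0.12336595]
[ -0.01830676  -0.32382028 -10.10697551]
[ 0.57536714 -0.10751314  0.08558355] [-1.79998836e+02  2.55918418e-04 -8.01194964e+01] 0.03953085943497889 [-1.59254661e-03 -2.37824270e-01 -1.01069755e+01]
```

View pics/w2.png

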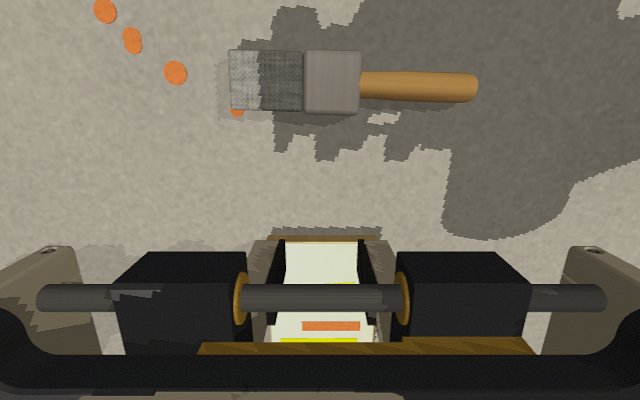

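Emit:
{"name": "carry_out", "arguments": {
  "deltas": [
    [[0,0,0.15,0,-0.09],[0,0,0.3,0,-0.09],[0,0,0.38,0,-0.09],[0,0,0.4,0,-0.09],[0,0,0.4,0,-0.09]]
  ]
}}

```text
clock: 9.95
tool_pos: [0.5752, -0.1076, 0.0052]
orientation: [179.9, -0.0, -80.1]
force: [-0.5, -0.0, 0.3]
opening: 0.0397
gripper_force: 0.0
```

Emit:
{"name": "carry_out", "arguments": {
  "deltas": [
    [[-0.025,0,0,0,-0.09],[-0.05,0,0,0,-0.09],[-0.07,0,0,0,-0.09],[-0.095,0,0,0,-0.09],[-0.12,0,0,0,-0.09]]
  ]
}}

```text
clock: 10.45
tool_pos: [0.5716, -0.0835, 0.0062]
orientation: [-179.9, -0.0, -80.1]
force: [-0.5, -1.4, 1.7]
opening: 0.0396
gripper_force: 1.0
```

Emit:
{"name": "carry_out", "arguments": {
  "deltas": [
    [[-0.025,0,0,0,-0.09],[-0.05,0,0,0,-0.09],[-0.075,0,0,0,-0.09],[-0.1,0,0,0,-0.09],[-0.125,0,0,0,-0.09]]
  ]
}}

```text
clock: 10.95
tool_pos: [0.5668, -0.0588, 0.0055]
orientation: [180.0, -0.0, -80.1]
force: [0.2, -1.5, 1.9]
opening: 0.0402
gripper_force: 1.1
```

Emit:
{"name": "carry_out", "arguments": {
  "deltas": [
    [[-0.025,0,0,0,-0.09],[-0.05,0,0,0,-0.09],[-0.075,0,0,0,-0.09],[-0.1,0,0,0,-0.09],[-0.1,0,0,0,-0.09]]
  ]
}}

```text
clock: 11.45
tool_pos: [0.5632, -0.0388, 0.0054]
orientation: [180.0, 0.0, -80.1]
force: [-0.3, -0.9, 0.3]
opening: 0.0394
gripper_force: 0.0
```

```bash
python3 - <<'E'
from h import *
s=ctrl.snapshot('side'); c=ctrl.snapshot('scene'); save(s,'s3')
F=np.array([.5352,.1269,.1764])
o=ctrl.get_obs(); print(o['tool_pos'],o['orientation'],o['force'],rel(np.r_[o['tool_pos'][:2],0],F))
for q in (s,c):
    a=fit([q],'panel',[.548,.05,.1735]); print(a,rel(a[0],F))
I=cv2.imread('pics/s3.png')[170:320,220:420]; cv2.imwrite('pics/v3.png',cv2.resize(I,(800,600)))
E
```

```text
[ 0.56324287 -0.03921487  0.005386  ] [ 1.79981365e+02  1.28755434e-02 -8.00604419e+01] [-0.27760072 -0.42197996 -0.25985398] [-1.54323640e-03 -1.68458212e-01 -1.01069755e+01]
(array([0.55078399, 0.03630602, 0.16585447]), np.float64(0.07076648841354723), 1) [-5.55871298e-04 -9.19229035e-02 -6.04214318e-01]
(array([0.53489029, 0.02568249, 0.65691775]), np.float64(5.624649859943978), 1) [-1.80672151e-02 -9.95924523e-02  2.75316390e+01]
```

View pics/v3.png

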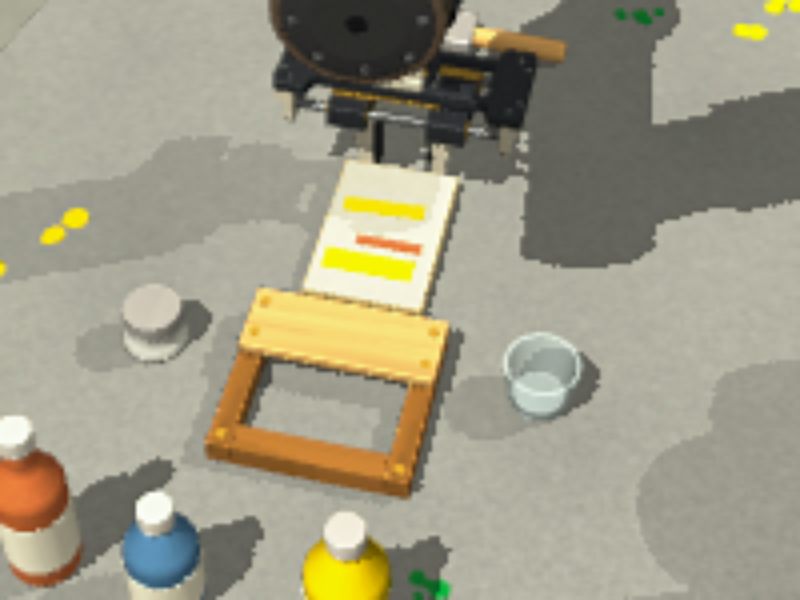

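The panel is lined up and centred, with its leading edge at the mouth (v3 around 365,300). I'll keep pushing.

Emit:
{"name": "carry_out", "arguments": {
  "deltas": [
    [[-0.025,0,0,0,-0.09],[-0.05,0,0,0,-0.09],[-0.075,0,0,0,-0.09],[-0.1,0,0,0,-0.09],[-0.125,0,0,0,-0.09]]
  ]
}}

```text
clock: 12.15
tool_pos: [0.559, -0.0144, 0.0056]
orientation: [180.0, -0.0, -80.1]
force: [-0.6, -0.5, -0.2]
opening: 0.0399
gripper_force: 0.4
```

Emit:
{"name": "carry_out", "arguments": {
  "deltas": [
    [[-0.025,0,0,0,-0.09],[-0.05,0,0,0,-0.09],[-0.075,0,0,0,-0.09],[-0.1,0,0,0,-0.09],[-0.125,0,0,0,-0.09]]
  ]
}}

```text
clock: 12.65
tool_pos: [0.5547, 0.0101, 0.0056]
orientation: [-180.0, 0.0, -80.1]
force: [0.5, -0.7, -0.5]
opening: 0.0397
gripper_force: 0.4
```

Emit:
{"name": "carry_out", "arguments": {
  "deltas": [
    [[-0.025,0,0,0,-0.09],[-0.05,0,0,0,-0.09],[-0.075,0,0,0,-0.09],[-0.1,0,0,0,-0.09],[-0.125,0,0,0,-0.09]]
  ]
}}

```text
clock: 13.15
tool_pos: [0.5505, 0.0347, 0.0056]
orientation: [-180.0, 0.0, -80.1]
force: [0.7, -0.4, -0.4]
opening: 0.0398
gripper_force: 0.5
```

Emit:
{"name": "carry_out", "arguments": {
  "deltas": [
    [[-0.025,0,0,0,-0.09],[-0.05,0,0,0,-0.09],[-0.075,0,0,0,-0.09],[-0.1,0,0,0,-0.09],[-0.1,0,0,0,-0.09]]
  ]
}}

```text
clock: 13.65
tool_pos: [0.5472, 0.0548, 0.0057]
orientation: [-180.0, 0.0, -80.0]
force: [0.5, 0.9, -0.8]
opening: 0.0396
gripper_force: 0.0
```

```bash
python3 - <<'E'
from h import *
F=np.array([.5352,.1269,.1764])
s=ctrl.snapshot('side'); save(s,'s4')
o=ctrl.get_obs(); print(o['force'],o['orientation'],rel(np.r_[o['tool_pos'][:2],0],F))
I=cv2.imread('pics/s4.png')[170:320,220:420]; cv2.imwrite('pics/v4.png',cv2.resize(I,(800,600),interpolation=cv2.INTER_CUBIC))
E
```

```text
[ 0.16320243 -0.01079791  0.32461073] [-1.79982405e+02  8.78879483e-03 -8.00398504e+01] [-9.09629710e-04 -7.33444720e-02 -1.01069755e+01]
```

View pics/v4.png

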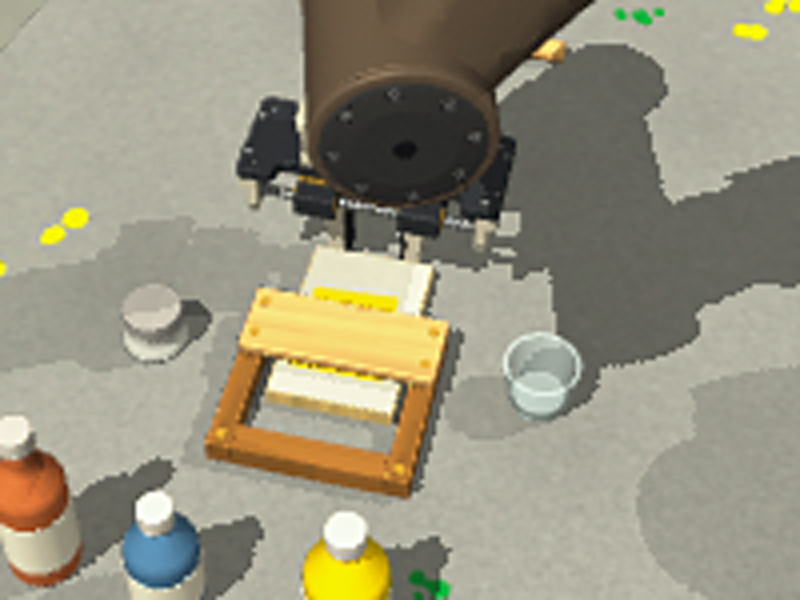

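The panel has come out past the bridge and runs parallel to it (v4 around 330,400), roughly 40 mm short of the stop. I'll push 30 mm more, then creep.

Emit:
{"name": "carry_out", "arguments": {
  "deltas": [
    [[-0.025,0,0,0,-0.09],[-0.05,0,0,0,-0.09],[-0.075,0,0,0,-0.09],[-0.1,0,0,0,-0.09],[-0.12,0,0,0,-0.09]]
  ]
}}

```text
clock: 14.2
tool_pos: [0.5429, 0.0781, 0.0056]
orientation: [-180.0, -0.0, -80.1]
force: [1.7, -1.5, 1.5]
opening: 0.0399
gripper_force: 0.8
```

Emit:
{"name": "carry_out", "arguments": {
  "deltas": [
    [[-0.01,0,0,0,-0.09],[-0.02,0,0,0,-0.09],[-0.03,0,0,0,-0.09],[-0.04,0,0,0,-0.09],[-0.04,0,0,0,-0.09]]
  ]
}}

```text
clock: 14.7
tool_pos: [0.5415, 0.0858, 0.0055]
orientation: [-180.0, 0.0, -80.1]
force: [0.2, 1.5, 0.5]
opening: 0.0399
gripper_force: 0.0
```

Emit:
{"name": "carry_out", "arguments": {
  "deltas": [
    [[-0.005,0,0,0,-0.09],[-0.01,0,0,0,-0.09],[-0.015,0,0,0,-0.09],[-0.015,0,0,0,-0.09]]
  ]
}}

```text
clock: 15.1
tool_pos: [0.541, 0.0886, 0.0055]
orientation: [180.0, 0.0, -80.1]
force: [0.4, -0.7, 0.4]
opening: 0.04
gripper_force: 0.3
```

Emit:
{"name": "carry_out", "arguments": {
  "deltas": [
    [[-0.005,0,0,0,-0.09],[-0.01,0,0,0,-0.09],[-0.01,0,0,0,-0.09]]
  ]
}}

```text
clock: 15.4
tool_pos: [0.5406, 0.0906, 0.0055]
orientation: [180.0, -0.0, -80.1]
force: [0.6, -1.1, -0.4]
opening: 0.0395
gripper_force: 0.5
```

Emit:
{"name": "carry_out", "arguments": {
  "deltas": [
    [[-0.005,0,0,0,-0.09],[-0.01,0,0,0,-0.09],[-0.01,0,0,0,-0.09]]
  ]
}}

```text
clock: 15.7
tool_pos: [0.5405, 0.0908, 0.0056]
orientation: [180.0, -0.1, -80.1]
force: [4.0, -11.3, -0.5]
opening: 0.0398
gripper_force: 6.3
```

Emit:
{"name": "carry_out", "arguments": {
  "deltas": [
    [[-0.005,0,0,0,-0.09],[-0.005,0,0,0,-0.09],[-0.005,0,0,0,-0.09]]
  ]
}}

```text
clock: 16.0
tool_pos: [0.5404, 0.0909, 0.0056]
orientation: [179.9, -0.2, -80.1]
force: [7.9, -16.3, -0.6]
opening: 0.0396
gripper_force: 8.9
```

Emit:
{"name": "carry_out", "arguments": {
  "deltas": [
    [[0.01,0,0,0,-0.09],[0.05,0,0,0,-0.09],[0.12,0,0,0,-0.09],[0.2,0,0,0,-0.09],[0.2,0,0,0,-0.09]]
  ]
}}

```text
clock: 16.5
tool_pos: [0.547, 0.052, 0.0055]
orientation: [180.0, 0.0, -80.2]
force: [-1.4, 0.6, 0.7]
opening: 0.0397
gripper_force: 0.0
```

Emit:
{"name": "carry_out", "arguments": {
  "deltas": [
    [[0,0,-0.2,0,-0.09],[0,0,-0.4,0,-0.09],[0,0,-0.6,0,-0.09],[0.2,0,-0.8,0,-0.09],[0.2,0,-0.8,0,-0.09]]
  ]
}}

```text
clock: 17.0
tool_pos: [0.5566, 0.0131, 0.1706]
orientation: [-179.5, 0.0, -80.1]
force: [0.2, 0.2, -0.1]
opening: 0.0394
gripper_force: 0.0
```

```bash
python3 - <<'E'
from h import *
F=np.array([.5352,.1269,.1764])
s=ctrl.snapshot('side'); save(s,'s5'); w=ctrl.snapshot('wrist'); save(w,'w5'); c=ctrl.snapshot('scene'); save(c,'c5')
# expected seated panel outline over the picture
p=np.r_[F[:2]+.045*np.array([-np.sin(F[2]),np.cos(F[2])]),F[2]]
I=cv2.imread('pics/s5.png')[200:300,240:380]; J=cv2.imread('pics/c5.png')[130:230,280:420]
cv2.imwrite('pics/v5.png',np.vstack([cv2.resize(x,(420,300),interpolation=cv2.INTER_CUBIC) for x in(I,J)]))
o=ctrl.get_obs(); print(o['force'],o['tool_pos'])
for n in ['bottle_tall','bottle_mid','bottle_small','cup','tin','canvas','brush']:
    r=ctrl.spot_point(s,n)
    if r: print(n,round(r[0]['p'],2),ray(s,r[0]['centre'])[0])
E
```

```text
[-0.50541438 -0.47737244 -0.56083311] [0.55368539 0.01416719 0.16535253]
bottle_tall 0.21 [0.52770182 0.16593827 0.        ]
bottle_mid 0.85 [ 4.45158499e-01  3.40936305e-01 -1.11022302e-16]
bottle_small 0.61 [0.55729442 0.36958013 0.        ]
cup 0.63 [0.38563408 0.12112633 0.        ]
canvas 0.71 [ 0.5946024  -0.46500837  0.        ]
brush 0.67 [ 5.68663171e-01 -1.93981201e-01  1.11022302e-16]
```

View pics/v5.png

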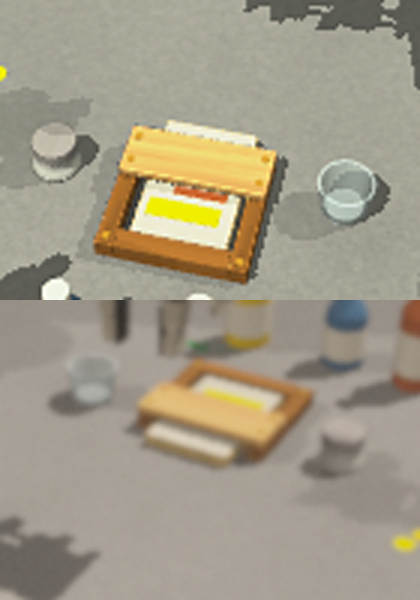

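```bash
python3 - <<'E'
import cv2,numpy as np
I=cv2.imread('pics/c5.png')[145:195,320:390]
cv2.imwrite('pics/v6.png',np.vstack([cv2.resize(I,(560,400),interpolation=cv2.INTER_CUBIC)]))
E
```

```text
(no output)
```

View pics/v6.png

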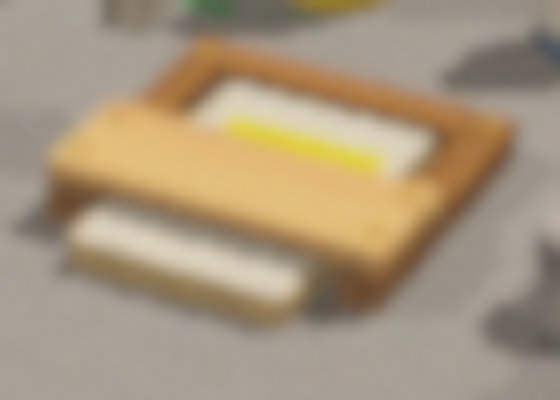

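The panel's far edge (v6 from 225,80 to 435,130) meets the stop bar along its whole length with no gap. The trailing end sticks out evenly, and the arm is clear.

```bash
python3 -c "
from plant import ctrl
print(ctrl.close_job())"
```

```text
the job is handed in; nothing more can be done
None
```

The panel is pushed flat under the bridge and sits flush against the stop bar. The arm is clear of it, nothing else was moved that I could see, and the job was handed in at about 17 s of the 64 s limit.

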